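# Hold a hand lens level over a germination box

### The job

Look over the germinating seeds with the bigger hand lens: take the larger of the two hand lenses by its handle, draw it up out of its slip case, turn it level and hold it flat above the middle of the open germination box, about 10 cm above the box's rim and touching nothing. Keep the fingers off the glass and its frame, and leave everything else standing where it is. Finish there, still holding the lens steady: do not put it down or let go.

Things in the scene. Friction and masses are not known exactly. Their poses are not given: they have to be found in the camera images.
- lens_center (a point): centre of the larger hand lens's glass, in an aluminium frame 90 mm wide (y), 70 high (z), 10 thick (x). It stands handle up in big_case, its frame on the slot's floor, 6 mm above the bench. Axes: x through the glass (level at the start, upright when the lens is flat), y across the frame, z from the glass to the handle's end (up at the start). Lens 0.1 to 0.16 kg, its balance point about 24 mm along +z
- lens_grip (a point): middle of the larger lens's white plastic handle, 87.5 mm from lens_center along the lens's z (122.5 mm above the frame's lower edge); axes as lens_center. The handle is a straight bar 16 mm thick (x), 20 mm wide (y) and 85 mm long (z, 42.5 mm either way from this point); a neck 12 mm across and 10 mm long joins it to the frame
- big_case: slip case of the larger lens, fixed to the bench: a clear upright sleeve, open at the top, on a dark foot 75 (x) by 116 (y) mm. Origin: centre of the foot's underside; z up. Slot 13 mm thick (x) by 94 mm wide (y), its floor at 6 mm, its mouth 56 mm above the bench; walls 4 mm. The lens may lean up to 4 degrees in it
- lens: the whole larger hand lens; origin at the middle of the frame's edge opposite the handle, axes as lens_center
- open_box_rim (a point): centre of the mouth of the open germination box, at rim height, 55 mm above the bench; z up, x and y along its sides
- open_box: the open germination box: clear plastic, 120 by 120 mm, 55 mm high, walls 3 mm, no lid, loose, with seeds on paper on its floor; origin at the centre of its underside, z up
- lidded_box: a like germination box, closed with a clear lid that has a paper label: 124 by 124 mm, 58 mm high, loose; origin at the centre of its underside. To be left alone
- small_lens_center (a point): centre of the glass of the smaller hand lens, to be left alone: frame 46 mm wide, 44 mm high, white handle 75 mm long, standing handle up in its own slip case, its top 135 mm above the bench; axes as for the larger lens
- small_case: slip case of the smaller lens, fixed: foot 75 by 72 mm, mouth 40 mm above the bench; origin at the centre of the foot's underside
- beaker: glass beaker, 68 mm across, 80 mm high, loose; origin at the centre of its underside
- petri: pile of petri dishes, 92 mm across, 45 mm high, loose; origin at the centre of its underside
- cylinder: tall graduated glass cylinder, 58 mm across, 357 mm high, on a foot 116 mm across, loose; origin at the centre of its underside
- tweezers: steel tweezers lying on the bench, 140 mm long, 9 mm high, loose; origin at their middle on the underside
Not all that is in view belongs to the job. What is shaped like the lens but purple or yellow is not meant.

How it is judged:
On the way:
1. the larger lens is held by the gripper, drawn right out of its slip case and clear of it (z of lens_center in the frame of big_case above 0.096 m and contact force between lens and the fingers above 1 N and contact force between lens and big_case below 0.2 N), for 0.2 s.
At the end, for the whole second after the job is handed in: the larger lens is in the gripper's fingers and still, its glass level to within 20 degrees (either face up), the glass's centre within 35 mm sideways of the middle of the open box and 50 to 150 mm above its rim, touching neither the box nor the case; everything else within 30 mm of where it stood (angle between the x axis of lens_center and the z axis of open_box_rim, either way round below 0.35 rad and horizontal distance between lens_center and open_box_rim below 0.035 m and z of lens_center in the frame of open_box_rim between 0.05 and 0.15 m and contact force between lens and the fingers above 1 N and contact force between lens and big_case below 0.2 N and contact force between lens and open_box below 0.2 N and linear speed of lens below 0.03 m/s and angular speed of lens below 0.2 rad/s and distance of each of small_lens_center, lidded_box, beaker, petri, cylinder, tweezers, open_box from where it was at the start of the episode below 0.03 m); the arm keeps its last pose, push and grip.
It fails at once if the fingers touch the larger lens's glass or grip its frame (contact force between lens_c0 and the fingers above 0.5 N or contact force between any of lens_c1, lens_c2, lens_c3, lens_c4 and the fingers above 2 N).
It fails at once if the lens is knocked against the open box (contact force between lens and open_box above 1 N).
It fails at once if anything else on the bench is shifted or knocked over (distance of any of small_lens_center, lidded_box, beaker, petri, cylinder, tweezers, open_box from where it was at the start of the episode above 0.03 m).
It also fails if it takes over 48 s, if anything falls off the work surface, if the arm or the gripper's body presses on something with over 40 N, if the wrist force passes 120 N, or if a joint passes its speed limit or range.

### The arm

A 6-joint arm with a two-finger parallel gripper is mounted at the origin on the work surface. World frame = base frame: x ahead of the robot, y to its left, z up, the work surface at z = 0. Lengths are in m, angles in rad, forces in N, time in s.
With the tool pointing down it reaches from about 0.3 to 0.825 m from the base axis. Payload 5.4 kg.
Tool frame: the origin (TCP) lies at the very end of the fingers, on their centre line; the grasp point (between the pads) lies 19 mm behind it; z points along the fingers, y is the line along which they close (so a half turn about z gives the same grasp; the last joint's range is limited). The gripper opens to 92 mm and grips with 3 to 60 N. Pads are 20 mm wide; open, the fingers measure 128 mm over their backs; the gripper's body (75 mm by 189 mm) begins 69 mm behind the grasp point.
Start: joints at [-1.411, 0.158, 1.597, -0, 1.386, -0.21], TCP at [0.208, -0.536, 0.215] pointing down, gripper open.
Joint ranges: [-2.91, 2.91], [-0.94, 2.29], [0.18, 2.7], [-1.29, 4.43], [0.17, 2.64], [-3, 3]. Speed limits (rad/s): [2.57, 2.57, 3.14, 3.14, 3.14, 3.14].

### API

Orientations are given as a 3x3 rotation matrix whose columns are the frame's x, y, z axes.
In Python, from bench import get_state, vision, order gives the robot as it stands.
- The arm moves only by the tool send_rows, never from a script. Its argument "moves" is a list of rows, each a list of 7 numbers: the turn, a rotation vector about the tool's x, y, z in rad, then the shift along the tool's x, y, z in mm, then the opening, from 0 (shut) to 1 (fully open). A call has 1 to 12 rows; each row is the pose to reach, as a shift and turn from the pose commanded when the call began, along the tool's axes at that moment; what a row does not reach only later rows make up. A row lasts 1/12 s, in which the tool goes at most 41.7 mm and 7.16 degrees, less where a joint would pass 70% of its speed; a pose out of reach is approached as far as the arm can. A call with a gripper value outside its range is refused whole. The fingers move at their own pace and stop on an object; "squeeze" is the grip in N (left out, the last holds). Time passes only in rows, so rows that repeat a pose let the fingers close. It gives the time, the measured TCP pose, the force, the opening and the grip force at its end, in the units of the state.
- get_state(): the state, without advancing time (a new reading comes with each control period).
- vision.grab_frame(name): name is "scene" or "top"; returns a dict with "pixels" (400x640x3 uint8, red, green, blue), "range_z" (400x640 float32, m along the optical axis (not along the pixel's ray), 0 where there is no reading), "fx", "fy", "cx", "cy" (pixels), "extrinsics" (4x4, takes a point from camera to world coordinates). Camera axes: x right, y up, looking along -z (the intrinsics and any distortion apply to the point x, -y, -z); pixel columns grow to the right and rows downward; lengths in m; the calibration is good to about 2 mm. A picture is of the moment at which its call begins.
- order.finish_job(): hands the job in; it is judged then, once.
The state is a dict: "time_s": time; "qpos": joint angles; "joint_velocities": joint speeds; "tau": joint torques, N m; "tool_pos": TCP position; "orientation": TCP orientation; "wrist_force": force on the tool from outside, world axes, zero at the start; "wrist_torque": the same for the moment, N m; "grip_width": finger opening in m; "gripper_force": force on a finger pad.
Only numpy, scipy, OpenCV 4.12 (cv2) and the standard library are available. Lean on these libraries where they do the work, as an engineer would, in place of code of your own. Each camera call takes 0.05 s, during which the arm holds its last target. There are 200 camera calls.

## Working session

There is one attempt and no reset: what is moved stays moved. The work goes in short steps, Python scripts to look and compute and a tool call to move; the robot and the scene stay as the last step left them, time stands still between calls to the robot, and variables do not carry over. Pictures are saved under pics/ and viewed, at most 10 in all, crops included, and the job is handed in when it is done.

Besides the shell and the picture viewer there is one more tool, called after "Call:" by a JSON object that holds its "method" and its "body". send_rows: Moves the arm, as the interface text tells. Its arguments: {"type":"object","properties":{"moves":{"type":"array","items":{"type":"array","items":{"type":"number"}}},"squeeze":{"type":"number"}},"required":["moves"]}

```bash
mkdir -p pics; ls; cat > h.py <<'E'
import numpy as np, cv2
from bench import get_state, vision, order
def cloud(f):
    Z=f["range_z"]; v,u=np.mgrid[0:400,0:640]
    P=np.stack([(u-f["cx"])/f["fx"]*Z,-(v-f["cy"])/f["fy"]*Z,-Z],-1)
    E=np.array(f["extrinsics"]); return P@E[:3,:3].T+E[:3,3]
def ray(f,u,v,z):
    E=np.array(f["extrinsics"]); d=E[:3,:3]@np.array([(u-f["cx"])/f["fx"],-(v-f["cy"])/f["fy"],-1.]); o=E[:3,3]
    return o+d*(z-o[2])/d[2]
E
python3 - <<'E'
from h import *
for n in("scene","top"):
    f=vision.grab_frame(n); cv2.imwrite(f"pics/{n}0.png",f["pixels"][:,:,::-1]); np.savez(n+"0.npz",**f)
    print(n,[k for k in f],f["fx"],f["cx"],f["cy"],np.round(f["extrinsics"],3).tolist())
E
```

```text
pics
scene ['pixels', 'range_z', 'fx', 'fy', 'cx', 'cy', 'extrinsics'] 413.36193116928825 312.1186265197705 196.81275497275377 [[-0.028, -0.702, 0.712, 1.357], [1.0, -0.017, 0.023, 0.11], [-0.004, 0.712, 0.702, 0.93], [0.0, 0.0, 0.0, 1.0]]
top ['pixels', 'range_z', 'fx', 'fy', 'cx', 'cy', 'extrinsics'] 516.9715658781689 321.2658665301309 203.05616948707694 [[0.025, 0.987, -0.157, 0.25], [-0.999, 0.028, 0.017, 0.102], [0.022, 0.156, 0.988, 1.742], [0.0, 0.0, 0.0, 1.0]]
```

View pics/scene0.png

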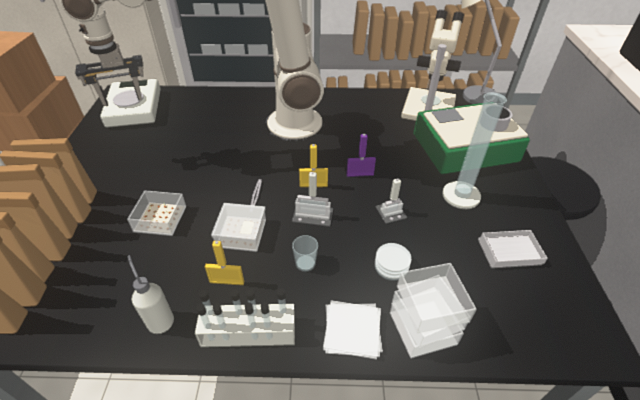

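View pics/top0.png

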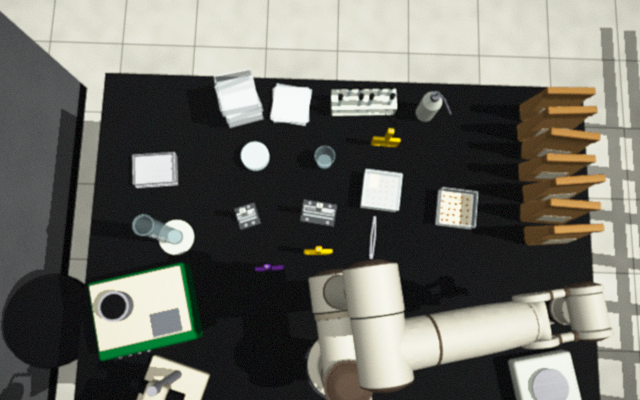

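The scene view shows the larger lens in its case at about (313,195), the smaller one at (393,200), the open seed box at (158,213) and the lidded box at (240,227). A yellow decoy stands behind the lens at (313,165). In the top view the lens is at (319,211) and the seed box at (457,208).

```bash
python3 - <<'E'
from h import *
S=dict(np.load("scene0.npz"));T=dict(np.load("top0.npz"))
def cands(f,roi,zlo,zhi,mask):
    C=cloud(f); u0,u1,v0,v1=roi
    m=np.zeros((400,640),bool); m[v0:v1,u0:u1]=1
    m&=mask(f["pixels"].astype(int))&(f["range_z"]>0)&(C[...,2]>zlo)&(C[...,2]<zhi)
    return C[m]
white=lambda p:(p.min(-1)>110)&(p.max(-1)-p.min(-1)<40)
anyc=lambda p:p.min(-1)>=0
def rep(n,P):
    print(n,len(P), P.min(0).round(3) if len(P) else'',P.max(0).round(3) if len(P) else'',np.median(P,0).round(3) if len(P) else '')
P=cands(S,(298,330,165,205),.085,.2,anyc);rep("handle scene",P)
for a in np.arange(.08,.18,.015):
    q=P[(P[:,2]>a)&(P[:,2]<a+.015)]
    if len(q):print(round(a,3),len(q),np.median(q,0).round(4), q[:,1].min().round(4),q[:,1].max().round(4))
P=cands(T,(295,345,190,230),.1,.2,anyc);rep("handle top",P)
P=cands(T,(430,485,180,235),.03,.08,anyc);rep("openbox top",P)
r=P[P[:,2]>.045]
if len(r): print(cv2.minAreaRect((r[:,:2]).astype(np.float32)))
P=cands(S,(120,195,180,245),.045,.08,anyc);rep("openbox scene",P)
if len(P): print(cv2.minAreaRect((P[:,:2]).astype(np.float32)))
P=cands(S,(285,345,185,230),.004,.07,anyc);rep("case scene",P)
for n,f,r in(("yel",S,(300,330,140,190)),("pur",S,(345,378,130,180))):
    rep(n,cands(f,r,.02,.3,lambda p:(p.max(-1)-p.min(-1)>50)))
def crop(f,u0,u1,v0,v1,k): return cv2.resize(f["pixels"][v0:v1,u0:u1,::-1],None,fx=k,fy=k,interpolation=cv2.INTER_CUBIC)
a=crop(S,283,343,160,230,6);b=crop(T,290,350,180,250,6);c=crop(S,120,200,180,245,5)[:300];d=crop(T,427,489,180,240,5)
W=np.zeros((600,790,3),np.uint8)
for i,(im,x,y) in enumerate(((a,0,0),(b,370,0))): W[y:y+im.shape[0],x:x+im.shape[1]]=im
W=W[:420]; cv2.imwrite("pics/crop1.png",W)
W=np.zeros((330,790,3),np.uint8); W[:c.shape[0],:c.shape[1]]=c;W[:d.shape[0],410:410+d.shape[1]]=d;cv2.imwrite("pics/crop2.png",W)
s=get_state();print(s["tool_pos"],np.round(s["orientation"],3).tolist(),s["time_s"],s["grip_width"])
E
```

```text
handle scene 197 [0.363 0.074 0.085] [0.506 0.094 0.175] [0.5   0.085 0.136]
0.08 24 [0.3679 0.0836 0.09  ] 0.0754 0.0912
0.095 28 [0.5008 0.0868 0.1025] 0.0766 0.094
0.11 26 [0.5001 0.0854 0.1167] 0.0767 0.0939
0.125 29 [0.5008 0.0854 0.1326] 0.0739 0.0939
0.14 31 [0.501  0.0854 0.1478] 0.0741 0.0939
0.155 36 [0.5015 0.0841 0.1636] 0.0741 0.0938
0.17 23 [0.4974 0.0853 0.1718] 0.0769 0.0938
handle top 53 [0.483 0.071 0.103] [0.5   0.09  0.181] [0.488 0.081 0.167]
openbox top 361 [ 0.452 -0.448  0.03 ] [ 0.581 -0.318  0.068] [ 0.521 -0.39   0.049]
((0.5166534185409546, -0.3838390111923218), (0.12270887941122055, 0.12239448726177216), 84.97589111328125)
openbox scene 439 [ 0.452 -0.446  0.045] [ 0.587 -0.314  0.062] [ 0.529 -0.382  0.052]
((0.5197427272796631, -0.37946513295173645), (0.12496272474527359, 0.12536905705928802), 84.12743377685547)
case scene 1010 [ 0.361 -0.01   0.004] [0.556 0.181 0.07 ] [0.505 0.085 0.016]
yel 442 [0.352 0.039 0.02 ] [0.492 0.127 0.173] [0.364 0.085 0.068]
pur 440 [0.295 0.195 0.02 ] [0.316 0.281 0.168] [0.306 0.236 0.057]
[ 0.20771573 -0.53558861  0.21372351] [[0.932, 0.361, -0.0], [0.361, -0.932, 0.002], [0.0, -0.002, -1.0]] 0.1 0.09195707389099875
```

View pics/crop1.png

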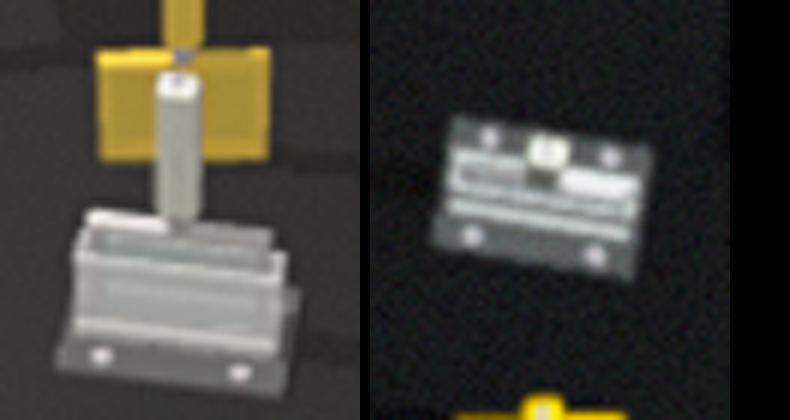

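View pics/crop2.png

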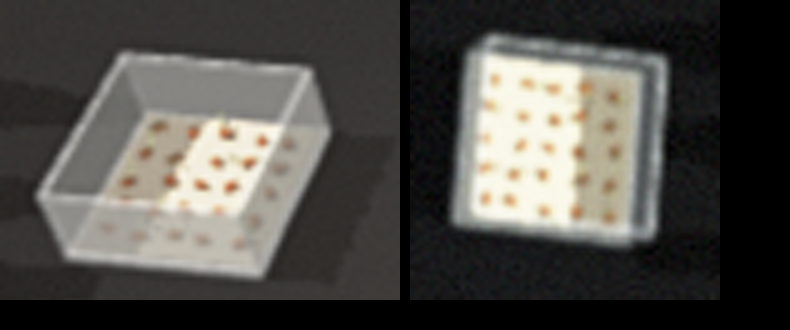

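The crops show the handle upright and centred, the case yawed about −7.5°, and the seed box nearly square to the axes. The two views agree to about 4 mm on the handle, near (0.493, 0.083), and on the box, near (0.518, −0.382). I'll grasp across the 20 mm width with the tool tilted 50° inward. A 90° pitch then ends with the tool 40° outward and the handle towards the base.

```bash
cat >> h.py <<'E'
from scipy.spatial.transform import Rotation as Rn
b=np.radians(50)
def toolR(lx,ly,lz,b=b): return np.stack([np.cos(b)*lx-np.sin(b)*lz,-ly,-np.cos(b)*lz-np.sin(b)*lx],1)
t=np.radians(-7.5); Lx=np.array([np.cos(t),np.sin(t),0]);Ly=np.array([-np.sin(t),np.cos(t),0]);Z=np.array([0,0,1.])
RG=toolR(Lx,Ly,Z); PG=np.array([.493,.083,.118])+.019*RG[:,2]
def final(psi):
    r=np.array([np.cos(psi),np.sin(psi),0]); return toolR(Z,np.cross(-r,Z),-r),r
def delta(R0,p0,R1,p1): return np.r_[Rn.from_matrix(R0.T@R1).as_rotvec().round(3),(R0.T@(p1-p0)*1000).round(1)].tolist()
def cur():
    s=get_state();return np.array(s["orientation"]),np.array(s["tool_pos"])
E
python3 - <<'E'
from h import *
R0,p0=cur()
Rm=Rn.from_matrix(R0)*Rn.from_rotvec(.5*Rn.from_matrix(R0.T@RG).as_rotvec()); Rm=Rm.as_matrix(); pm=np.array([.42,-.25,.30])
print("A",delta(R0,p0,Rm,pm)); pb=PG-.18*RG[:,2]
print("B",delta(Rm,pm,RG,pb),pb,PG)
E
```

```text
A [0.108, -0.427, 0.234, 301.2, -189.7, -85.9]
B [0.108, -0.427, 0.234, 250.0, -286.5, -11.9] [0.61527802 0.06690179 0.22148881] [0.47856967 0.08489979 0.10578704]
```

Call:
{"method": "send_rows", "body": {"moves": [[0.018,-0.07,0.04,50,-32,-14,1],[0.036,-0.14,0.08,80,-50,-25,1],[0.054,-0.21,0.12,115,-73,-35,1],[0.07,-0.28,0.156,150,-95,-43,1],[0.09,-0.35,0.19,185,-117,-52,1],[0.1,-0.4,0.22,220,-140,-62,1],[0.108,-0.427,0.234,255,-162,-72,1],[0.108,-0.427,0.234,301,-190,-86,1],[0.108,-0.427,0.234,301,-190,-86,1],[0.108,-0.427,0.234,301,-190,-86,1]]}}

```text
time_s: 0.93
tool_pos: [0.423, -0.2463, 0.3017]
orientation: [[0.897, 0.126, -0.423], [0.137, -0.991, -0.003], [-0.419, -0.055, -0.906]]
wrist_force: [0.0, -0.3, 0.3]
grip_width: 0.092
gripper_force: 0.0
```

```bash
python3 - <<'E'
from h import *
R0,p0=cur();print(p0,get_state()["qpos"],delta(R0,p0,RG,PG-.18*RG[:,2]))
E
```

```text
[ 0.42304945 -0.2462735   0.30168067] [-0.61080053  0.2190227   1.4160225  -0.25885966  1.86043601  0.79173123] [0.114, -0.43, 0.239, 249.1, -281.6, -9.7]
```

Call:
{"method": "send_rows", "body": {"moves": [[0.01,-0.04,0.02,22,-25,-1,1],[0.02,-0.08,0.045,45,-51,-2,1],[0.03,-0.12,0.07,67,-76,-3,1],[0.042,-0.16,0.09,90,-102,-4,1],[0.053,-0.2,0.11,112,-127,-4,1],[0.063,-0.24,0.135,136,-154,-5,1],[0.075,-0.28,0.16,160,-181,-6,1],[0.086,-0.32,0.18,182,-206,-7,1],[0.096,-0.36,0.2,205,-232,-8,1],[0.106,-0.4,0.22,227,-257,-9,1],[0.114,-0.43,0.239,249,-282,-10,1],[0.114,-0.43,0.239,249,-282,-10,1]]}}

```text
time_s: 1.93
tool_pos: [0.6136, 0.0661, 0.2106]
orientation: [[0.625, -0.133, -0.769], [-0.084, -0.991, 0.103], [-0.776, -0.0, -0.631]]
wrist_force: [0.4, 0.3, -2.8]
grip_width: 0.0919
gripper_force: 0.0
```

```bash
python3 - <<'E'
from h import *
R0,p0=cur();print(p0,np.round(get_state()["qpos"],2),delta(R0,p0,RG,PG-.18*RG[:,2]),delta(R0,p0,RG,PG))
E
```

```text
[0.61364895 0.06607585 0.2105962 ] [-0.1   1.06  0.55  0.04  2.41  1.62] [-0.002, 0.015, -0.001, -7.5, -1.0, -8.0] [-0.002, 0.015, -0.001, -4.7, -0.7, 171.9]
```

Call:
{"method": "send_rows", "body": {"moves": [[0,0,0,0,0,0,1],[0,0,0,0,0,0,1],[0,0,0,0,0,0,1]]}}

```text
time_s: 2.18
tool_pos: [0.6139, 0.0607, 0.222]
orientation: [[0.636, -0.138, -0.759], [-0.089, -0.99, 0.105], [-0.766, 0.001, -0.643]]
wrist_force: [-0.3, -0.5, 0.8]
grip_width: 0.0918
gripper_force: 0.0
```

```bash
python3 - <<'E'
from h import *
R0,p0=cur();print(p0,np.round(get_state()["qpos"],2),delta(R0,p0,RG,PG))
S=vision.grab_frame("scene");T=vision.grab_frame("top")
C=cloud(S);m=np.zeros((400,640),bool);m[165:205,298:330]=1;m&=(C[...,2]>.095)&(C[...,2]<.18)&(C[...,0]>.45)&(C[...,0]<.52);print(m.sum(),np.median(C[m],0))
cv2.imwrite("pics/s1.png",np.vstack([cv2.resize(f["pixels"][130:280,200:440,::-1],None,fx=2,fy=2) for f in(S,T)])[:600])
E
```

```text
[0.61385356 0.06072544 0.22195829] [-0.11  1.04  0.56  0.03  2.41  1.62] [-0.005, 0.0, -0.006, 0.8, -5.3, 179.9]
51 [0.50020425 0.09094922 0.16068121]
```

View pics/s1.png

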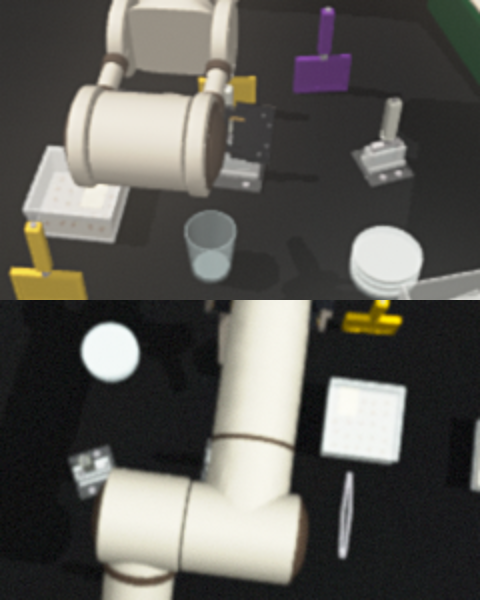

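The arm now hides the lens from both cameras. The beaker, lidded box and small lens are undisturbed. I'll approach in two stages and correct the 5 mm y error on the way.

Call:
{"method": "send_rows", "body": {"moves": [[0,0,0,0,-3,15,1],[0,0,0,0,-5,35,1],[0,0,0,1,-5,55,1],[0,0,0,1,-5,75,1],[0,0,0,1,-5,95,1],[0,0,0,1,-5,110,1],[0,0,0,1,-5,115,1],[0,0,0,1,-5,115,1],[0,0,0,1,-5,115,1]]}}

```text
time_s: 3.03
tool_pos: [0.5281, 0.0785, 0.1469]
orientation: [[0.636, -0.137, -0.759], [-0.089, -0.991, 0.105], [-0.767, 0.001, -0.642]]
wrist_force: [1.3, 0.2, -0.4]
grip_width: 0.0918
gripper_force: 0.0
```

```bash
python3 - <<'E'
from h import *
R0,p0=cur();print(p0,np.round(get_state()["qpos"],2),delta(R0,p0,RG,PG))
E
```

```text
[0.52813937 0.07849026 0.146946  ] [-0.1   0.83  1.05  0.04  2.13  1.62] [-0.005, 0.001, -0.005, -0.5, 0.4, 64.7]
```

Call:
{"method": "send_rows", "body": {"moves": [[0,0,0,0,0,10,1],[0,0,0,0,0,22,1],[0,0,0,0,0,34,1],[0,0,0,0,0,46,1],[0,0,0,0,0,56,1],[0,0,0,0,0,62,1],[0,0,0,0,0,65,1],[0,0,0,0,0,65,1],[0,0,0,0,0,65,1]]}}

```text
time_s: 3.78
tool_pos: [0.4789, 0.0856, 0.1045]
orientation: [[0.635, -0.137, -0.76], [-0.088, -0.991, 0.105], [-0.767, 0.001, -0.642]]
wrist_force: [-0.7, 0.5, -1.1]
grip_width: 0.092
gripper_force: 0.0
```

```bash
python3 - <<'E'
from h import *
R0,p0=cur();print(p0,np.round(get_state()["qpos"],2),delta(R0,p0,RG,PG))
S=vision.grab_frame("scene");T=vision.grab_frame("top")
cv2.imwrite("pics/s2.png",np.hstack([cv2.resize(f["pixels"][v:v+90,u:u+90,::-1],None,fx=4,fy=4) for f,u,v in((S,270,140),(T,275,170))]))
E
```

```text
[0.47891463 0.08558611 0.10448549] [-0.09  0.76  1.25  0.04  2.    1.61] [-0.005, 0.002, -0.005, -1.2, 0.7, -0.6]
```

View pics/s2.png

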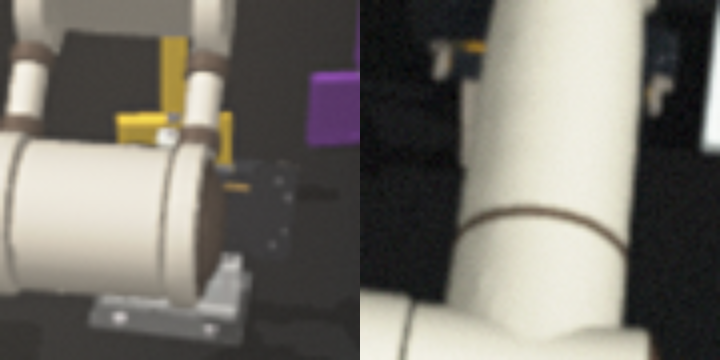

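The handle top is still visible at about (312,174), with the gripper body around it and the case undisturbed. Closing.

Call:
{"method": "send_rows", "body": {"moves": [[0,0,0,0,0,0,0],[0,0,0,0,0,0,0],[0,0,0,0,0,0,0],[0,0,0,0,0,0,0],[0,0,0,0,0,0,0],[0,0,0,0,0,0,0],[0,0,0,0,0,0,0],[0,0,0,0,0,0,0],[0,0,0,0,0,0,0],[0,0,0,0,0,0,0]], "squeeze": 20}}

```text
time_s: 4.72
tool_pos: [0.4781, 0.0858, 0.104]
orientation: [[0.634, -0.137, -0.761], [-0.088, -0.991, 0.105], [-0.768, 0.001, -0.64]]
wrist_force: [0.3, -0.4, 0.0]
grip_width: 0.0276
gripper_force: 0.0
```

Call:
{"method": "send_rows", "body": {"moves": [[0,0,0,0,0,0,0],[0,0,0,0,0,0,0],[0,0,0,0,0,0,0],[0,0,0,0,0,0,0],[0,0,0,0,0,0,0]], "squeeze": 20}}

```text
time_s: 5.13
tool_pos: [0.4781, 0.0858, 0.1039]
orientation: [[0.634, -0.137, -0.761], [-0.088, -0.991, 0.105], [-0.768, 0.001, -0.641]]
wrist_force: [-0.8, -0.5, -2.1]
grip_width: 0.0195
gripper_force: 20.0
```

Call:
{"method": "send_rows", "body": {"moves": [[0,0,0,0,0,0,0],[0,0,0,0,0,0,0],[0,0,0,0,0,0,0],[0,0,0,0,0,0,0]], "squeeze": 55}}

```text
time_s: 5.47
tool_pos: [0.4781, 0.0858, 0.1039]
orientation: [[0.634, -0.137, -0.761], [-0.088, -0.991, 0.105], [-0.768, 0.001, -0.64]]
wrist_force: [-0.6, -0.7, -1.1]
grip_width: 0.0197
gripper_force: 55.0
```

```bash
python3 - <<'E'
from h import *
R0,p0=cur();s=get_state();print(p0,s["grip_width"],s["gripper_force"],s["wrist_force"],(R0.T@[0,0,10]).round(1), (R0.T@Z*150).round())
E
```

```text
[0.47808107 0.0857515  0.10389504] 0.01974040875024365 54.99630331993103 [-0.582326   -0.7332465  -1.06994769] [-7.7  0.  -6.4] [-115.    0.  -96.]
```

The grip is on the 20 mm handle width. Lifting 140 mm straight up.

Call:
{"method": "send_rows", "body": {"moves": [[0,0,0,-5,0,-4,0],[0,0,0,-12,0,-10,0],[0,0,0,-21,0,-17.5,0],[0,0,0,-31,0,-26,0],[0,0,0,-41,0,-34,0],[0,0,0,-52,0,-43,0],[0,0,0,-63,0,-52.5,0],[0,0,0,-75,0,-62.5,0],[0,0,0,-87,0,-72.5,0],[0,0,0,-98,0,-82,0],[0,0,0,-105,0,-87.5,0],[0,0,0,-108,0,-90,0]]}}

```text
time_s: 6.47
tool_pos: [0.4787, 0.0858, 0.2464]
orientation: [[0.636, -0.137, -0.759], [-0.088, -0.991, 0.104], [-0.766, 0.001, -0.643]]
wrist_force: [-0.6, -0.0, -1.4]
grip_width: 0.0195
gripper_force: 55.0
```

Call:
{"method": "send_rows", "body": {"moves": [[0,0,0,-3,0,-2,0],[0,0,0,-8,0,-6,0],[0,0,0,-15,0,-12,0],[0,0,0,-20,0,-16,0],[0,0,0,-23,0,-19,0],[0,0,0,-23,0,-19,0],[0,0,0,-23,0,-19,0],[0,0,0,-23,0,-19,0]]}}

```text
time_s: 7.13
tool_pos: [0.4778, 0.0859, 0.274]
orientation: [[0.634, -0.137, -0.761], [-0.088, -0.991, 0.105], [-0.768, 0.001, -0.64]]
wrist_force: [-0.1, 0.2, -1.8]
grip_width: 0.0193
gripper_force: 55.0
```

```bash
python3 - <<'E'
from h import *
R0,p0=cur();s=get_state();print(p0,np.round(s["qpos"],2),s["wrist_force"])
S=vision.grab_frame("scene")
cv2.imwrite("pics/s3.png",cv2.resize(S["pixels"][50:250,200:440,::-1],None,fx=3,fy=3))
box=np.array([.518,-.382]); 
for psi in np.radians([-20,-35]):
    R,r=final(psi); d=.0735+.003  # grasp to lens centre
    gp=np.r_[box,.155]-d*r; p=gp+.019*R[:,2]
    # midpoint
    Rm=(Rn.from_matrix(R0)*Rn.from_rotvec(.5*Rn.from_matrix(R0.T@R).as_rotvec())).as_matrix(); pm=np.array([.50,-.15,.32])
    print(psi,p,delta(R0,p0,Rm,pm),delta(Rm,pm,R,p))
E
```

```text
[0.47783901 0.08590738 0.27402035] [-0.09  0.58  1.17  0.04  2.27  1.63] [-0.06852306  0.18049061 -1.77992652]
-0.3490658503988659 [ 0.45758995 -0.36001254  0.14044516] [0.011, 0.784, 0.117, -0.5, 230.7, -71.0] [0.011, 0.784, 0.117, 26.2, 205.9, 187.3]
-0.6108652381980153 [ 0.46533914 -0.34512647  0.14044516] [0.024, 0.771, 0.262, -0.5, 230.7, -71.0] [0.024, 0.771, 0.262, 56.5, 175.6, 193.6]
```

View pics/s3.png

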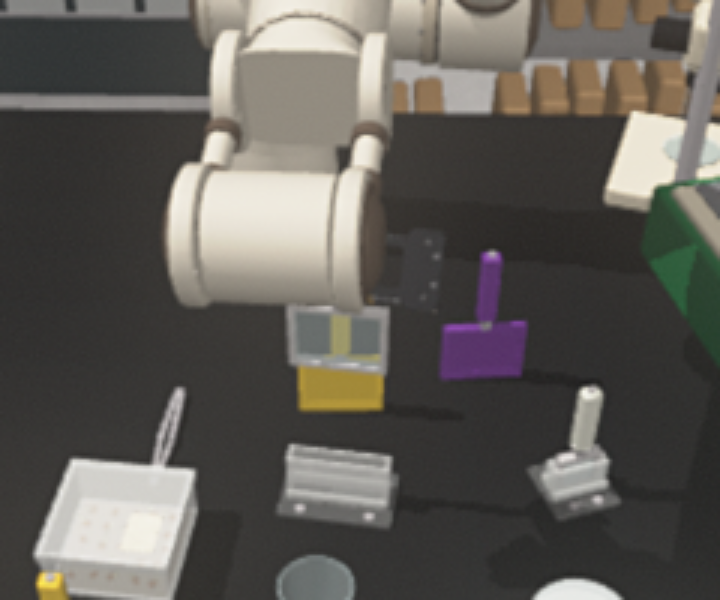

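The lens is out of the case and hanging in the grip, and nothing else has moved. Next, halfway in position and rotation.

Call:
{"method": "send_rows", "body": {"moves": [[0.001,0.03,0.01,0,9,-3,0],[0.003,0.1,0.033,0,30,-9,0],[0.006,0.18,0.06,0,54,-17,0],[0.008,0.27,0.09,0,80,-25,0],[0.011,0.36,0.12,0,107,-33,0],[0.014,0.45,0.15,0,134,-41,0],[0.017,0.54,0.18,0,160,-49,0],[0.02,0.62,0.21,0,186,-57,0],[0.022,0.69,0.235,0,208,-64,0],[0.024,0.74,0.252,0,222,-68,0],[0.024,0.77,0.262,0,231,-71,0],[0.024,0.77,0.262,0,231,-71,0]]}}

```text
time_s: 8.18
tool_pos: [0.4995, -0.1523, 0.3215]
orientation: [[0.923, -0.367, -0.117], [-0.376, -0.925, -0.061], [-0.085, 0.1, -0.991]]
wrist_force: [-1.5, 0.1, -1.3]
grip_width: 0.0193
gripper_force: 55.0
```

```bash
python3 - <<'E'
from h import *
R0,p0=cur();s=get_state();print(p0,np.round(s["qpos"],2))
R,r=final(np.radians(-35)); p=np.r_[.518,-.382,.185]-.0765*r+.019*R[:,2]
print(p,delta(R0,p0,R,p))
E
```

```text
[ 0.4994734  -0.15226769  0.32150691] [-0.46  0.05  1.51 -0.11  1.66  1.49]
[ 0.46533914 -0.34512647  0.17044516] [0.026, 0.768, 0.258, 53.8, 175.7, 165.5]
```

Call:
{"method": "send_rows", "body": {"moves": [[0.001,0.03,0.01,2,7,5,0],[0.003,0.1,0.033,7,23,16,0],[0.006,0.18,0.06,13,41,32,0],[0.009,0.27,0.09,19,62,50,0],[0.012,0.36,0.12,25,82,70,0],[0.015,0.45,0.15,31,103,90,0],[0.018,0.54,0.18,37,123,110,0],[0.021,0.62,0.21,43,142,128,0],[0.023,0.69,0.232,48,158,145,0],[0.025,0.74,0.25,52,169,157,0],[0.026,0.768,0.258,54,176,165,0],[0.026,0.768,0.258,54,176,165,0]]}}

```text
time_s: 9.18
tool_pos: [0.4642, -0.3418, 0.1646]
orientation: [[0.633, -0.572, 0.522], [-0.444, -0.82, -0.361], [0.635, -0.003, -0.773]]
wrist_force: [0.4, 0.4, -0.8]
grip_width: 0.0199
gripper_force: 55.0
```

Call:
{"method": "send_rows", "body": {"moves": [[0,0,0,0,0,0,0],[0,0,0,0,0,0,0],[0,0,0,0,0,0,0],[0,0,0,0,0,0,0]]}}

```text
time_s: 9.52
tool_pos: [0.4675, -0.3432, 0.1704]
orientation: [[0.631, -0.57, 0.527], [-0.437, -0.822, -0.365], [0.641, 0.0, -0.768]]
wrist_force: [1.3, 0.2, -1.8]
grip_width: 0.0192
gripper_force: 55.0
```

```bash
python3 - <<'E'
from h import *
R0,p0=cur();s=get_state();print(p0,np.round(s["qpos"],2))
R,r=final(np.radians(-35)); p=np.r_[.518,-.382,.155]-.0765*r+.019*R[:,2]
print(p,delta(R0,p0,R,p))
S=vision.grab_frame("scene");T=vision.grab_frame("top");np.savez("s4.npz",**S);np.savez("t4.npz",**T)
cv2.imwrite("pics/s4.png",np.hstack([cv2.resize(f["pixels"][v:v+130,u:u+130,::-1],None,fx=3,fy=3) for f,u,v in((S,100,120),(T,400,140))]))
for n,f,(u0,u1,v0,v1) in(("s",S,(120,220,150,235)),("t",T,(420,500,160,250))):
    C=cloud(f)[v0:v1,u0:u1].reshape(-1,3); q=C[(C[:,2]>.15)&(C[:,2]<.23)&(np.hypot(*(C[:,:2]-[.518,-.382]).T)<.065)]
    c=q.mean(0); w=np.linalg.svd(q-c)[2][2]; print(n,len(q),c,w, q.min(0),q.max(0))
E
```

```text
[ 0.46745806 -0.34317937  0.17042461] [-0.98 -0.27  2.25  0.46  0.54  0.88]
[ 0.46533914 -0.34512647  0.14044516] [-0.003, 0.003, 0.004, -19.7, 2.8, 22.6]
s 740 [ 0.51842327 -0.3732634   0.1909087 ] [-0.01520255 -0.00875794 -0.99984608] [ 0.4644169  -0.43527313  0.17817583] [ 0.57477477 -0.32156799  0.20030005]
t 754 [ 0.51301823 -0.37922403  0.1907968 ] [ 0.01425631 -0.01182934  0.9998284 ] [ 0.45743234 -0.43884626  0.17579154] [ 0.57028207 -0.32711474  0.20648783]
```

View pics/s4.png

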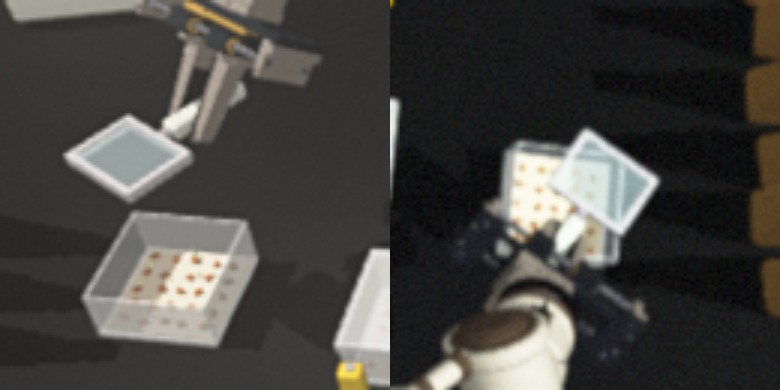

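```bash
python3 - <<'E'
from h import *
S=dict(np.load("s4.npz"));T=dict(np.load("t4.npz"))
print(ray(T,470.9,201,.188),ray(S,143,172.3,.188))
R0,p0=cur();print((R0.T@[0,0,-30]).round(1))
E
```

```text
[ 0.51639123 -0.38377613  0.188     ] [ 0.52027033 -0.37794897  0.188     ]
[-19.2   0.   23. ]
```

The lens is level to about 1° and within about 2 mm of the box centre in both views. Lowering 30 mm to about 10 cm above the rim.

Call:
{"method": "send_rows", "body": {"moves": [[0,0,0,-2,0,2,0],[0,0,0,-5,0,6,0],[0,0,0,-9,0,11,0],[0,0,0,-13,0,16,0],[0,0,0,-17,0,20,0],[0,0,0,-19,0,23,0],[0,0,0,-19,0,23,0],[0,0,0,-19,0,23,0],[0,0,0,-19,0,23,0],[0,0,0,-19,0,23,0],[0,0,0,-19,0,23,0],[0,0,0,-19,0,23,0]]}}

```text
time_s: 10.62
tool_pos: [0.4667, -0.3434, 0.1396]
orientation: [[0.631, -0.571, 0.526], [-0.439, -0.821, -0.365], [0.64, -0.0, -0.768]]
wrist_force: [-0.4, 0.2, -0.6]
grip_width: 0.0193
gripper_force: 55.0
```

```bash
python3 - <<'E'
from h import *
s=get_state();print(s["tool_pos"],np.abs(s["joint_velocities"]).max(),s["gripper_force"])
for n,(u0,u1,v0,v1) in(("scene",(110,220,150,240)),("top",(420,500,160,250))):
    f=vision.grab_frame(n);C=cloud(f)[v0:v1,u0:u1].reshape(-1,3); q=C[(C[:,2]>.12)&(C[:,2]<.19)&(np.hypot(*(C[:,:2]-[.518,-.382]).T)<.06)]
    c=q.mean(0); print(n,len(q),c,np.linalg.svd(q-c)[2][2])
E
```

```text
[ 0.46671796 -0.34341687  0.1395877 ] 0.0032653973300912275 54.99582052230835
scene 701 [ 0.51873912 -0.37474952  0.16013015] [-0.0262236  -0.00714207 -0.99963059]
top 709 [ 0.51334363 -0.38032664  0.16003681] [-0.00786985  0.00353364 -0.99996279]
```

```bash
python3 -c "
from bench import order
print(order.finish_job())"
```

```text
the job is handed in; nothing more can be done
None
```

The job is handed in: the larger lens is held by its handle, level to about 1.5° and still, with its glass within a few millimetres of the open box's centre and about 10 cm above its rim; the hand-in call returned no verdict.

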